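# Clip the blue-lidded food tub shut

## Task

Close the latch of the food tub with the blue lid: swing its steel wire loop over the lid so that the loop's bar drops behind the keeper's tooth, then press the red lever all the way down so that it pulls the lid tight and stays down by itself. Leave the loop and the lever of the tub with the orange lid alone.

Things in the scene. Friction and masses are not known exactly. Their poses are not given: they have to be found in the camera images.
- tub_keeper (a point): Bar's seat in the keeper: blue ledge on the front edge of the blue lid (tub 180 x 140 x 110 mm, fixed). x points out of the tub across the latch, y along the bar, z up. Trough 18 mm wide between lid edge (14 mm inward) and a tooth 4 mm outward, 4 mm thick, top 3.5 mm above this point. Now about 124 mm up, the gasket holding the lid 6 mm ajar; sealed 118.5 mm.
- tub_bar (a point): Middle of the steel loop's bar: 8 mm thick, 48 mm long along the seat's y. Starts leaning out, about 52 mm outward of the seat and 16 mm above it. The loop swings on a 58 mm radius about a pin in the lever, 30 mm outward of the seat and 37 mm below it. Moves freely; pushed inward past the pin (to within 15 mm of the seat) it drops behind the tooth by itself while the lever is up.
- tub_lever_pad (a point): Middle of the red lever's handle plate (34 x 32 x 5 mm), under the loop, about 45 mm outward of the seat, about 100 mm up when open. Pivot 16 mm outward of the seat, 80 mm up. Swings outward and down to a stop: then 33 mm outward of the seat, 49 mm up, the plate sloping down and out at 45 degrees. A straight push down 41 mm outward of the seat takes it home (under 18 N); it stays.
- spare_bar (a point): Bystander: middle of the bar of the same kind of loop on the orange-lidded tub, otherwise the same tub and latch, also open. Must be left as it is.

How it is judged:
By the outcome, as a careful person would: the job done as asked, in the order asked, and still so for the second after the job is handed in, with the robot touching nothing.
It also fails if it takes over 34 s, if anything falls off the work surface, if the arm or the gripper's body presses on something with over 40 N, if the wrist force passes 120 N, or if a joint passes its speed limit or range.

## Robot

A 6-joint arm with a two-finger parallel gripper is mounted at the origin on the work surface. World frame = base frame: x ahead of the robot, y to its left, z up, the work surface at z = 0. Lengths are in m, angles in rad, forces in N, time in s.
With the tool pointing down it reaches from about 0.3 to 0.875 m from the base axis. Payload 6.4 kg.
Tool frame: the origin (TCP) lies at the very end of the fingers, on their centre line; the grasp point (between the pads) lies ctrl.grip_point_offset behind it (ctrl.grip_point_offset is the distance from the TCP to the grasp point, in m); z points along the fingers, x is the direction in which the jaws open and shut, and the axes are right-handed (so a half turn about z gives the same grasp; the last joint's range is limited). The gripper opens to 85 mm and grips with 20 to 120 N. Pads are 22 mm wide; open, the fingers measure 114 mm over their backs; the gripper's body (76 mm by 85 mm) begins 54 mm behind the grasp point. The pads swing forward as they close: fully open they stand 13 mm farther back than shut.
Start: joints at [-1.4, 0.181, 1.607, -0, 1.354, -0.206], TCP at [0.212, -0.535, 0.231] pointing down, gripper open.
Joint ranges: [-2.99, 2.99], [-0.89, 2.07], [0.3, 2.58], [-1.14, 4.28], [0, 2.63], [-3.12, 3.12]. Speed limits (rad/s): [2.57, 2.57, 3.01, 3.14, 3.14, 3.14].

## Interface

Orientations are given as a unit quaternion [w, x, y, z].
In Python, from bench import get_obs, viewer, workorder, ctrl gives the robot as it stands. The module is installed in compiled form; this text tells all that it offers.
- The arm moves only by the tool move_arm, never from a script. Its argument "increments" is a list of rows, each an object of numbers: "tx", "ty", "tz": the shift along the tool's x, y, z in m; "turn": the turn about the tool's z in degrees. A call has 1 to 20 rows; each row is the pose to reach, as a shift and turn from the pose commanded when the call began, along the tool's axes at that moment; what a row does not reach only later rows make up. A row lasts 1/12 s, in which the tool goes at most 41.7 mm and 7.16 degrees, less where a joint would pass 70% of its speed; a pose out of reach is approached as far as the arm can. A call with a gripper value outside its range is refused whole. "gripper" is the opening, from 0 (shut) to 1 (fully open), set as the call begins (left out, the last holds). The fingers move at their own pace and stop on an object; the grip force is fixed at half the most. Time passes only in rows, so rows that repeat a pose let the fingers close. It gives the time, the measured TCP pose, the force and the opening at its end, in the units of the state.
- get_obs(): the state, without advancing time (a new reading comes with each control period).
- viewer.camera(name): name is "scene" or "side" or "wrist"; returns (picture, depth): 480x640x3 uint8, red, green, blue; 480x640 float32, m along the optical axis (not along the pixel's ray), 0 where there is no reading.
- viewer.get_calibration(name): a dict with "intrinsics" (3x3 intrinsics, pixels), "origin" and "attitude" of the camera in the world. Camera axes: x right, y up, looking along -z (the intrinsics and any distortion apply to the point x, -y, -z); pixel columns grow to the right and rows downward; lengths in m; the calibration is good to about 2 mm. A picture is of the moment at which its call begins: read the wrist's pose just before it. get_calibration takes no time and is no camera call; for the wrist camera it gives the pose at the moment of the call.
- workorder.hand_in(): hands the job in, once; it reports no verdict.
The state is a dict: "time_s": time; "q": joint angles; "dq": joint speeds; "joint_efforts": joint torques, N m; "eef_pos": TCP position; "eef_rot": TCP orientation; "wrist_force": force on the tool from outside, world axes, zero at the start; "torque": the same for the moment, N m; "opening": opening from 0.0 (shut) to 1.0 (fully open).
Only numpy, scipy, OpenCV 4.12 (cv2) and the standard library are available. Lean on these libraries where they do the work, as an engineer would, in place of code of your own. Each camera call takes 0.05 s, during which the arm holds its last target.

## Working session

There is one attempt and no reset: what is moved stays moved. The work goes in short steps, Python scripts to look and compute and a tool call to move; the robot and the scene stay as the last step left them, time stands still between calls to the robot, and variables do not carry over. Pictures are saved under pics/ and viewed, and the job is handed in when it is done.

Besides the shell and the picture viewer there is one more tool, called after "Request:" as name(argument=value, ...) on one line, values as JSON. move_arm: Moves the arm, as the interface text tells. Its arguments: {"type":"object","properties":{"increments":{"type":"array"},"gripper":{"type":"number"}},"required":["increments"]}

```bash
mkdir -p pics; cat > h.py <<'E'
from bench import get_obs, viewer, workorder, ctrl
import numpy as np, cv2
def snap(n,f):
    c=viewer.get_calibration(n); p,d=viewer.camera(n)
    cv2.imwrite(f'pics/{f}.png',p[:,:,::-1]); np.savez(f'pics/{f}.npz',p=p,d=d,K=c['intrinsics'],o=c['origin'],a=c['attitude'],c=str(c))
    return p,d,c
def load(f): return np.load(f'pics/{f}.npz')
from scipy.spatial.transform import Rotation as R
def rot(a):
    a=np.array(a); return a if a.shape==(3,3) else R.from_quat(a,scalar_first=True).as_matrix()
def world(f,u,v,z=None):
    L=load(f);K=L['K'];d=L['d'][int(v),int(u)] if z is None else z
    pc=np.array([(u-K[0,2])/K[0,0]*d,-(v-K[1,2])/K[1,1]*d,-d]); return L['o']+rot(L['a'])@pc
def proj(f,P):
    L=load(f);K=L['K'];c=rot(L['a']).T@(np.array(P)-L['o']); return K[0,2]+K[0,0]*c[0]/-c[2],K[1,2]-K[1,1]*c[1]/-c[2]
def crop(f,u0,v0,u1,v1,s,out):
    im=cv2.imread(f'pics/{f}.png')[v0:v1,u0:u1]; cv2.imwrite(f'pics/{out}.png',cv2.resize(im,None,fx=s,fy=s,interpolation=cv2.INTER_CUBIC))
E
python3 - <<'E'
from h import *
print(get_obs()); print(ctrl.grip_point_offset)
for n in('scene','side'):
    p,d,c=snap(n,n+'0');print(c)
E
```

```text
{'time_s': 0.0, 'q': array([-1.40027956e+00,  1.81549425e-01,  1.60801310e+00,  5.53456540e-06,
        1.35379618e+00, -2.06285488e-01]), 'dq': array([-8.00271458e-05,  7.36442932e-05,  4.61200923e-04, -1.40580496e-03,
       -3.35224999e-04,  1.29880605e-03]), 'joint_efforts': array([ 5.31089199e-07, -4.44868970e+01, -3.51339912e+01, -2.14681331e-04,
        9.31980408e-03, -6.94268152e-06]), 'eef_pos': array([ 0.21150022, -0.5340932 ,  0.23037698]), 'eef_rot': array([-6.37333694e-04,  8.27026833e-01, -5.62161754e-01, -6.11180815e-04]), 'wrist_force': array([ 1.12253189,  0.40147671, -0.36781053]), 'torque': array([ 0.03096581,  0.0099104 , -0.03467052]), 'opening': 1.0017149906173834}
0.0187
{'intrinsics': array([[527.53970957,   0.        , 324.6226173 ],
       [  0.        , 527.53970957, 235.30426856],
       [  0.        ,   0.        ,   1.        ]]), 'origin': array([ 0.87903858, -0.31318824,  0.68526165]), 'attitude': array([0.88762174, 0.3102561 , 0.12031564, 0.3184226 ])}
{'intrinsics': array([[438.63817536,   0.        , 310.33422057],
       [  0.        , 438.63817536, 247.07217489],
       [  0.        ,   0.        ,   1.        ]]), 'origin': array([ 0.43886509, -0.52556415,  0.48715152]), 'attitude': array([ 0.86748382,  0.48399305, -0.06396149, -0.09555877])}
```

View pics/scene0.png

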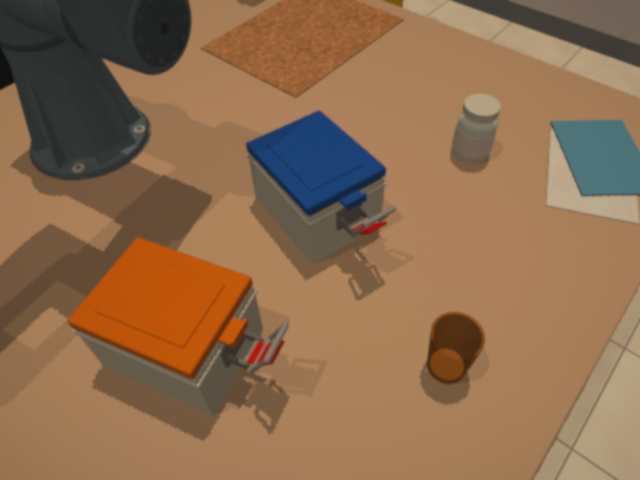

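View pics/side0.png

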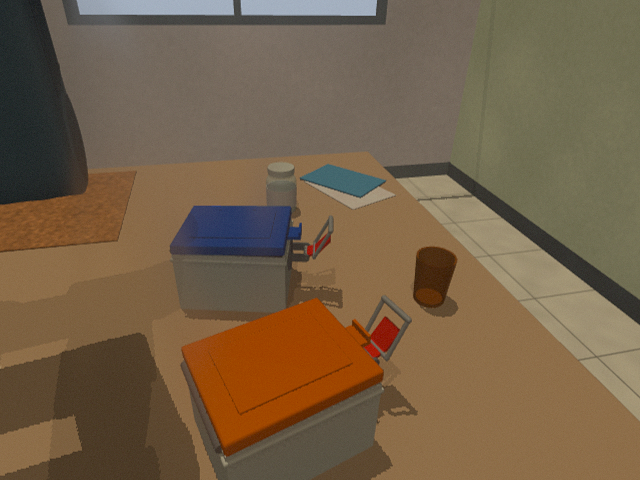

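```bash
python3 - <<'E'
from h import *
crop('scene0',230,100,430,280,4,'sc'); crop('side0',160,190,360,320,4,'sd')
E
```

```text
(no output)
```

View pics/sc.png

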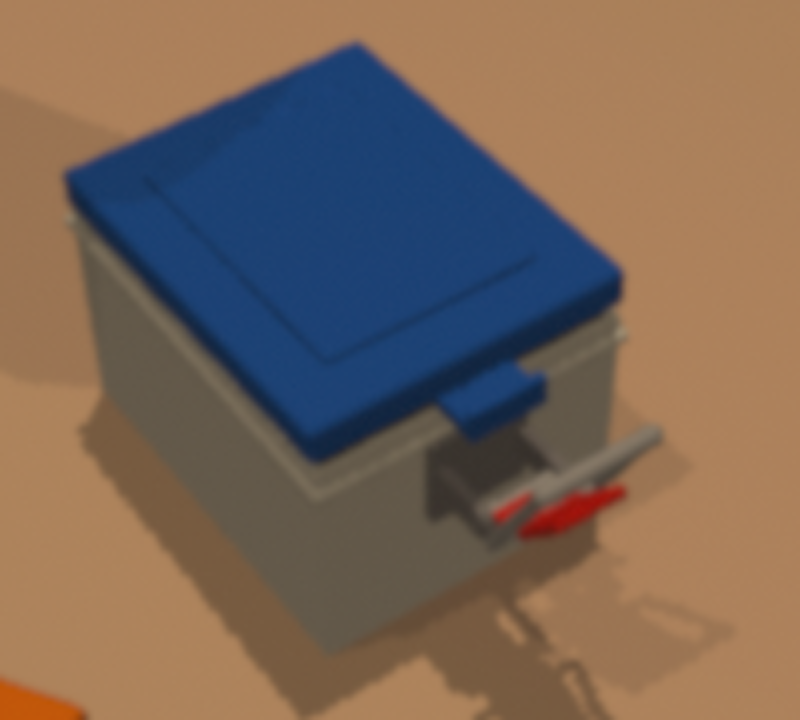

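View pics/sd.png

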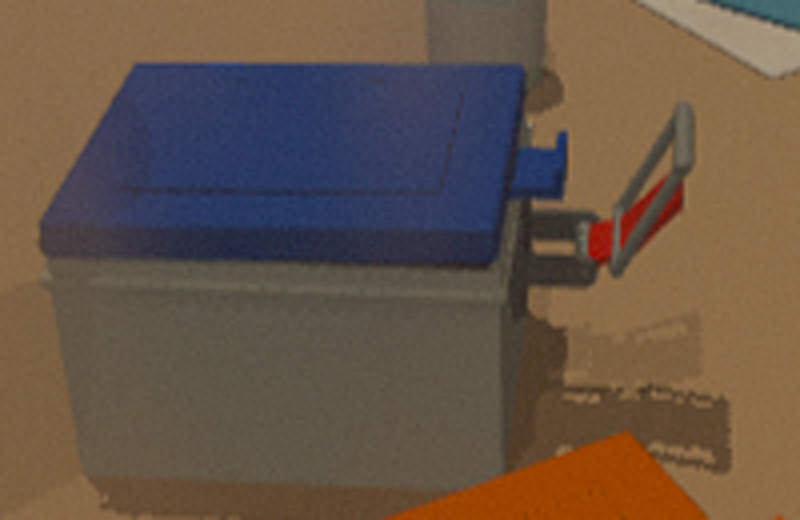

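```bash
python3 - <<'E'
from h import *
for f in('scene0','side0'):
    L=load(f);hsv=cv2.cvtColor(L['p'],cv2.COLOR_RGB2HSV)
    m=(hsv[...,0]>105)&(hsv[...,0]<125)&(hsv[...,1]>150)&(L['d']>0)
    v,u=np.nonzero(m);K=L['K'];d=L['d'][v,u]
    P=np.stack([(u-K[0,2])/K[0,0]*d,-(v-K[1,2])/K[1,1]*d,-d],1)@rot(L['a']).T+L['o']
    k=(abs(P[:,2]-.13)<.03)&(P[:,0]<.75);P=P[k]
    print(f,len(P),P.min(0),P.max(0),'ztop',np.percentile(P[:,2],[50,90,97]))
    r=cv2.minAreaRect(P[P[:,2]>.125][:,:2].astype(np.float32));print(r,cv2.boxPoints(r))
    np.save('pics/P_'+f,P)
for uv in[(308,206),(383,168),(320,113),(249,147),(349,196),(361,199),(364,194),(392,210),(374,218),(369,229),(380,223)]:
    print(uv,world('scene0',*uv))
for uv in[(290,211),(284,250),(301,224),(300,237),(331,219),(331,230),(314,256)]: print(uv,world('side0',*uv))
E
```

```text
scene0 7843 [0.37075743 0.04337896 0.11716431] [0.58186699 0.22427586 0.13766654] ztop [0.13228524 0.13460319 0.13554753]
((0.48301464319229126, 0.13085342943668365), (0.14153462648391724, 0.19920524954795837), 74.55513763427734) [[0.36816287 0.089167  ]
 [0.5601742  0.03611646]
 [0.5978664  0.17253986]
 [0.40585506 0.22559041]]
side0 344 [0.41887559 0.0529204  0.11854744] [0.57925005 0.21462224 0.13470605] ztop [0.13116766 0.13369898 0.13414681]
((0.48099663853645325, 0.11646779626607895), (0.12501221895217896, 0.17797327041625977), 56.96814727783203) [[0.3723207  0.11257177]
 [0.52152777 0.01555762]
 [0.58967257 0.12036382]
 [0.4404655  0.21737798]]
(308, 206) [0.53489365 0.04951494 0.13242976]
(383, 168) [0.57257956 0.17723755 0.13324023]
(320, 113) [0.41326785 0.22012044 0.13075912]
(249, 147) [0.37766483 0.08865801 0.12756541]
(349, 196) [0.56106119 0.11012238 0.12021743]
(361, 199) [0.57970544 0.1143959  0.12284361]
(364, 194) [0.57897501 0.12230042 0.12635472]
(392, 210) [0.6339811  0.11265593 0.13886022]
(374, 218) [0.62429218 0.08387939 0.14083533]
(369, 229) [0.61598716 0.08631581 0.10873084]
(380, 223) [0.62250071 0.10348653 0.11094543]
(290, 211) [0.56948324 0.1634082  0.13171569]
(284, 250) [0.53700679 0.04408387 0.12668004]
(301, 224) [0.58020333 0.11973326 0.12752998]
(300, 237) [0.57207707 0.08954837 0.11997076]
(331, 219) [0.62811593 0.10255069 0.14121315]
(331, 230) [0.61887397 0.06887555 0.13954603]
(314, 256) [0.5931031  0.07457839 0.08920717]
```

```bash
cat >> h.py <<'E'
YAW=np.radians(-16.); SEAT=np.array([.5735,.100,.124])
def tgt(out,side=0,z=.2):
    X=np.array([np.cos(YAW),np.sin(YAW),0]);Y=np.array([-X[1],X[0],0])
    return SEAT*[1,1,0]+out*X+side*Y+[0,0,z]
def inc(P):
    o=get_obs();Rm=rot(o['eef_rot']);X=np.array([np.cos(YAW),np.sin(YAW),0])
    a=Rm.T@X; t=np.degrees(np.arctan2(a[1],a[0])) # outward dir in tool; want along tool y
    print('t=%.2f s pos'%o['time_s'],o['eef_pos'].round(4),'turn opts',[round((t-90+k*180+180)%360-180,2) for k in(0,1)],'q6',o['q'][5].round(2))
    print('inc',(Rm.T@(np.array(P)-o['eef_pos'])).round(4),'F',o['wrist_force'].round(1),'open',round(o['opening'],2))
E
python3 - <<'E'
from h import *
print(tgt(.082,0,.25));inc(tgt(.082,0,.25)); print(rot(get_obs()['eef_rot']).round(3))
for f in['side0']:
  crop(f,180,290,420,440,3,'x')
L=load('side0');hsv=cv2.cvtColor(L['p'],cv2.COLOR_RGB2HSV)
for uv in [(393,305),(404,320),(310,310),(310,305)]: print(world('side0',*uv))
E
```

```text
[0.65232346 0.07739774 0.25      ]
t=0.10 s pos [ 0.2115 -0.5341  0.2305] turn opts [np.float64(-142.41), np.float64(37.59)] q6 -0.21
inc [-0.4065 -0.6349 -0.0187] F [-0.2 -0.4 -1.4] open 1.0
[[ 0.368 -0.93  -0.   ]
 [-0.93  -0.368  0.002]
 [-0.002 -0.    -1.   ]]
[ 0.64277821 -0.13394374  0.14166904]
[ 0.6481087  -0.15733043  0.1361823 ]
[ 0.54173024 -0.11261072  0.13360711]
[ 0.54417166 -0.1021985   0.13289395]
```

Request:
move_arm(increments=[{"tx": -0.022,"ty": -0.034,"tz": -0.02,"turn": 4},{"tx": -0.044,"ty": -0.068,"tz": -0.02,"turn": 8},{"tx": -0.066,"ty": -0.102,"tz": -0.02,"turn": 12},{"tx": -0.088,"ty": -0.136,"tz": -0.02,"turn": 16},{"tx": -0.11,"ty": -0.17,"tz": -0.02,"turn": 20},{"tx": -0.132,"ty": -0.204,"tz": -0.02,"turn": 24},{"tx": -0.154,"ty": -0.238,"tz": -0.02,"turn": 28},{"tx": -0.176,"ty": -0.272,"tz": -0.02,"turn": 32},{"tx": -0.198,"ty": -0.306,"tz": -0.02,"turn": 36},{"tx": -0.22,"ty": -0.34,"tz": -0.02,"turn": 37.6},{"tx": -0.242,"ty": -0.374,"tz": -0.02,"turn": 37.6},{"tx": -0.264,"ty": -0.408,"tz": -0.02,"turn": 37.6},{"tx": -0.286,"ty": -0.442,"tz": -0.02,"turn": 37.6},{"tx": -0.308,"ty": -0.476,"tz": -0.02,"turn": 37.6},{"tx": -0.33,"ty": -0.51,"tz": -0.02,"turn": 37.6},{"tx": -0.352,"ty": -0.544,"tz": -0.02,"turn": 37.6},{"tx": -0.374,"ty": -0.578,"tz": -0.02,"turn": 37.6},{"tx": -0.396,"ty": -0.612,"tz": -0.02,"turn": 37.6},{"tx": -0.4065,"ty": -0.635,"tz": -0.02,"turn": 37.6},{"tx": -0.4065,"ty": -0.635,"tz": -0.02,"turn": 37.6}], gripper=0)

```text
time_s: 1.77
eef_pos: [0.6541, 0.0814, 0.2501]
eef_rot: [0.0, -0.603, 0.797, 0.001]
wrist_force: [-0.6, -1.1, -0.6]
opening: 0.003
```

```bash
python3 - <<'E'
from h import *
snap('wrist','w1'); snap('side','side1'); inc(tgt(.082,0,.25))
E
```

```text
t=1.87 s pos [0.6522 0.0778 0.2501] turn opts [np.float64(-179.9), np.float64(0.1)] q6 1.79
inc [ 0.0004 -0.0002  0.0001] F [0.  0.5 0.5] open -0.0
```

View pics/w1.png

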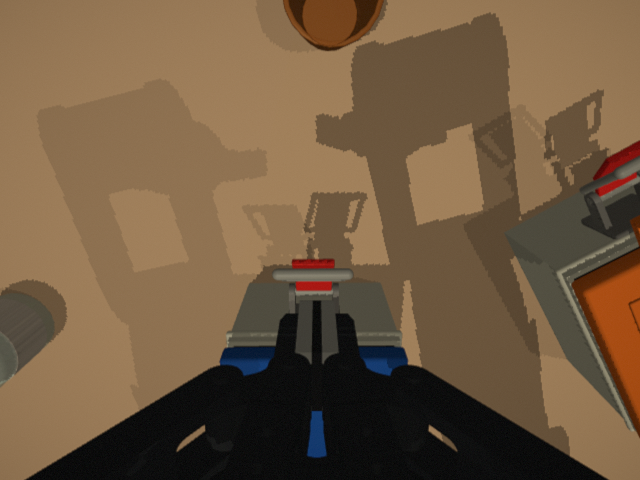

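View pics/side1.png

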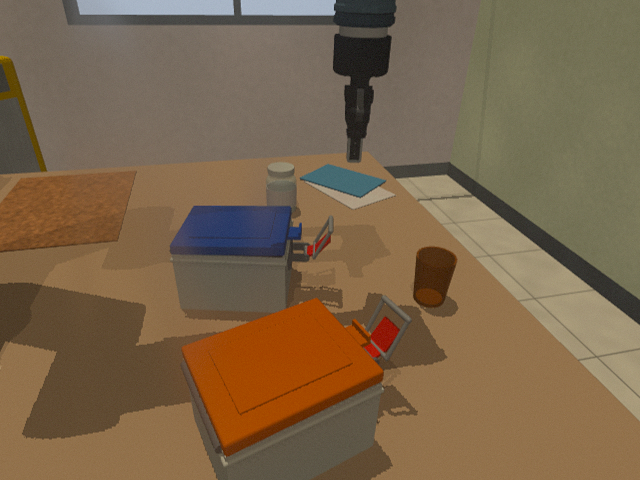

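```bash
python3 - <<'E'
from h import *
L=load('w1');K=L['K']
def ray(u,v,z):
    d=rot(L['a'])@np.array([(u-K[0,2])/K[0,0],-(v-K[1,2])/K[1,1],-1.]);return L['o']+d*(z-L['o'][2])/d[2]
print(L['o'])
a=ray(275,274,.140);b=ray(352,274,.140);print('bar',a,b,np.linalg.norm(a-b),'depth',[world('w1',u,274) for u in(280,313,346)])
dv=a-b;print('ang',np.degrees(np.arctan2(dv[1],dv[0]))-90)
for u,v in [(222,347),(406,348)]: print('lid edge',world('w1',u,v),ray(u,v,.133))
X=np.array([np.cos(YAW),np.sin(YAW),0]);Y=np.array([-X[1],X[0],0])
m=(a+b)/2-SEAT;print('bar rel seat',m@X,m@Y)
for n in('scene0','side0'):
  P=np.load('pics/P_%s.npy'%n); k=P-SEAT; x=k@X;y=k@Y; print(n,np.percentile(x,[0.5,99,99.5]),np.percentile(y[x<-.02],[1,99]), 'keeper y',np.percentile(y[x>-.01],[2,98]),np.percentile(x[abs(y)>.035],99.3))
E
```

```text
[0.73481457 0.05763838 0.39331833]
bar [0.63362895 0.11600834 0.14      ] [0.61937889 0.06552633 0.14      ] 0.05245471982278088 depth [array([0.63320696, 0.11245755, 0.14124938]), array([0.62697851, 0.09097248, 0.14089708]), array([0.62048627, 0.06945906, 0.13999408])]
ang -15.763319422316727
lid edge [0.50872707 0.23289968 0.00096168] [0.58481146 0.17391965 0.133     ]
lid edge [ 0.44941621  0.03340533 -0.0014634 ] [0.54662343 0.04165915 0.133     ]
bar rel seat 0.0534955051321677 0.005734851911431844
scene0 [-0.19276893  0.00195317  0.00261424] [-0.06511279  0.07305164] keeper y [-0.00952737  0.0209412 ] -0.01871559495980306
side0 [-0.15767357  0.00020203  0.00062428] [-0.06498407  0.07238899] keeper y [-0.00889028  0.02045407] -0.023693690538184868
```

```bash
sed -i 's/^YAW=.*/YAW=np.radians(-15.8); SEAT=np.array([.575,.105,.124])/' h.py; python3 - <<'E'
from h import *
inc(tgt(.080,0,.133)); inc(tgt(.022,0,.133))
E
```

```text
t=1.87 s pos [0.6522 0.0778 0.2501] turn opts [np.float64(179.9), np.float64(-0.1)] q6 1.79
inc [-0.0052  0.0015  0.1171] F [0.  0.5 0.5] open -0.0
t=1.87 s pos [0.6522 0.0778 0.2501] turn opts [np.float64(179.9), np.float64(-0.1)] q6 1.79
inc [-0.0051  0.0595  0.1172] F [0.  0.5 0.5] open -0.0
```

Request:
move_arm(increments=[{"tx": -0.005,"ty": 0,"tz": 0.03},{"tx": -0.005,"ty": 0,"tz": 0.06},{"tx": -0.005,"ty": 0,"tz": 0.09},{"tx": -0.005,"ty": 0,"tz": 0.117},{"tx": -0.005,"ty": 0,"tz": 0.117},{"tx": -0.005,"ty": 0.004,"tz": 0.117},{"tx": -0.005,"ty": 0.008,"tz": 0.117},{"tx": -0.005,"ty": 0.012,"tz": 0.117},{"tx": -0.005,"ty": 0.016,"tz": 0.117},{"tx": -0.005,"ty": 0.02,"tz": 0.117},{"tx": -0.005,"ty": 0.024,"tz": 0.117},{"tx": -0.005,"ty": 0.028,"tz": 0.117},{"tx": -0.005,"ty": 0.032,"tz": 0.117}])

```text
validation failed for argument at $.in...
```

```bash
python3 - <<'E'
from h import *
snap('side','side2'); snap('wrist','w2'); inc(tgt(.022,0,.133)); crop('side2',220,120,380,260,5,'s2c')
E
```

```text
t=1.97 s pos [0.6518 0.0763 0.2507] turn opts [np.float64(179.76), np.float64(-0.24)] q6 1.79
inc [-0.0065  0.0596  0.1178] F [-0.8 -0.4 -0.5] open -0.0
```

View pics/s2c.png

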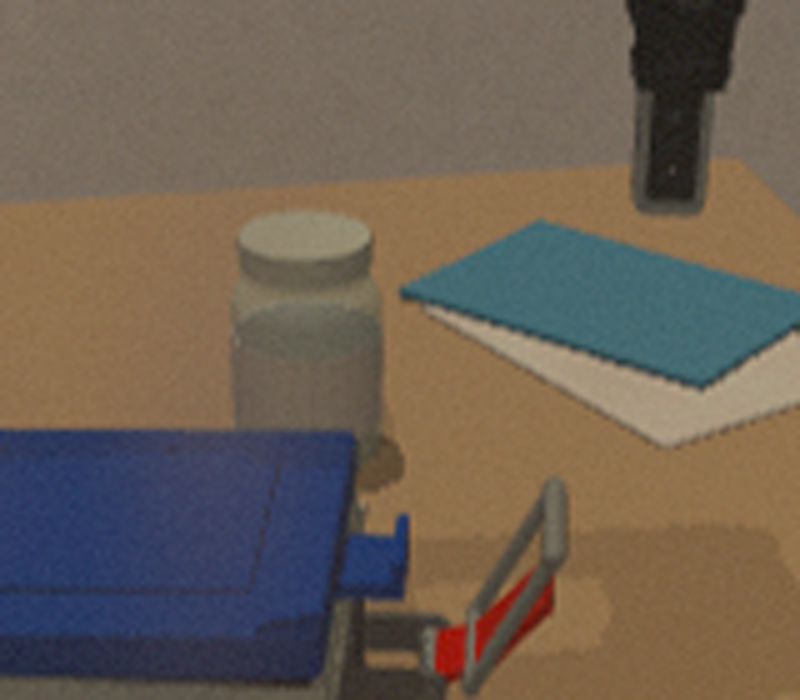

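View pics/w2.png

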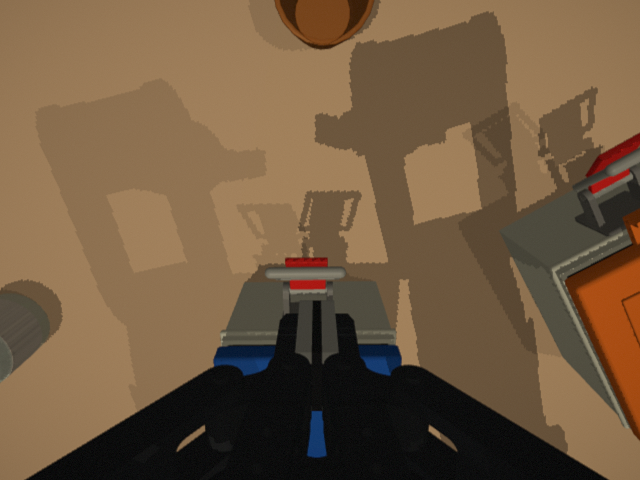

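The call was refused and the arm did not move. The only difference from the first call is that "turn" was missing, so I'll send full rows.

Request:
move_arm(increments=[{"tx": -0.005,"ty": 0.001,"tz": 0.03,"turn": 0.0},{"tx": -0.005,"ty": 0.001,"tz": 0.06,"turn": 0.0},{"tx": -0.005,"ty": 0.001,"tz": 0.09,"turn": 0.0},{"tx": -0.005,"ty": 0.001,"tz": 0.117,"turn": 0.0},{"tx": -0.005,"ty": 0.001,"tz": 0.117,"turn": 0.0},{"tx": -0.005,"ty": 0.004,"tz": 0.117,"turn": 0.0},{"tx": -0.005,"ty": 0.008,"tz": 0.117,"turn": 0.0},{"tx": -0.005,"ty": 0.012,"tz": 0.117,"turn": 0.0},{"tx": -0.005,"ty": 0.016,"tz": 0.117,"turn": 0.0},{"tx": -0.005,"ty": 0.02,"tz": 0.117,"turn": 0.0},{"tx": -0.005,"ty": 0.024,"tz": 0.117,"turn": 0.0},{"tx": -0.005,"ty": 0.028,"tz": 0.117,"turn": 0.0},{"tx": -0.005,"ty": 0.032,"tz": 0.117,"turn": 0.0}], gripper=0)

```text
time_s: 3.05
eef_pos: [0.6232, 0.0907, 0.1353]
eef_rot: [0.001, -0.602, 0.799, -0.001]
wrist_force: [1.4, -0.6, 3.8]
opening: -0.004
```

```bash
python3 - <<'E'
from h import *
snap('side','side3'); snap('wrist','w3'); inc(tgt(.022,0,.133)); crop('side3',220,120,380,260,5,'s3c')
E
```

```text
t=3.15 s pos [0.6223 0.0909 0.1343] turn opts [np.float64(179.81), np.float64(-0.19)] q6 1.81
inc [-0.0006  0.0273  0.0014] F [-0.9  0.1  2.6] open 0.0
```

View pics/s3c.png

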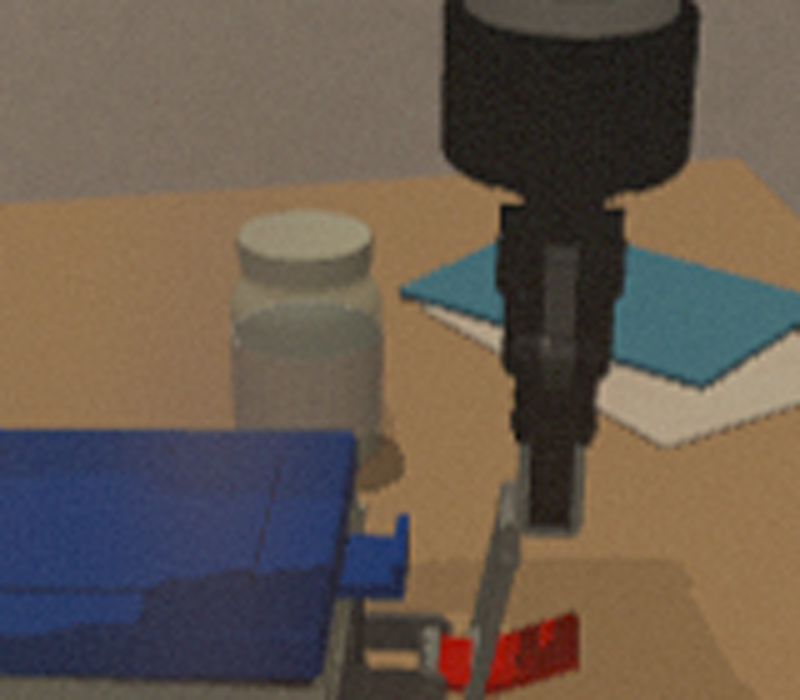

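View pics/w3.png

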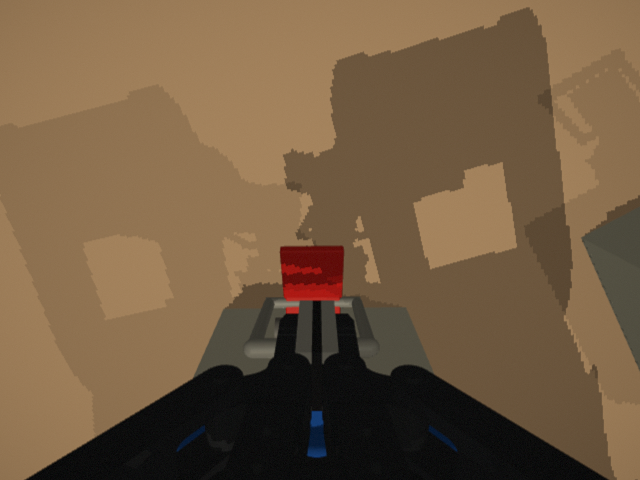

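```bash
python3 - <<'E'
from h import *
X=np.array([np.cos(YAW),np.sin(YAW),0]);Y=np.array([-X[1],X[0],0])
def rel(f,u,v):
    k=world(f,u,v)-SEAT; print(f,u,v,'out %.1f side %.1f z %.1f'%(k@X*1e3,k@Y*1e3,(k[2]+.124)*1e3))
for uv in[(313,250),(313,272),(313,293),(260,349),(370,349),(288,302)]: rel('w3',*uv)
for uv in[(323,229),(322,222),(334,247),(325,252),(317,249)]: rel('side3',*uv)
print('before')
for uv in[(306,262),(306,284),(290,273),(320,273)]: rel('w2',*uv)
for uv in[(327,240),(310,249)]: rel('side2',*uv)
print(get_obs()['wrist_force'],get_obs()['dq'].round(3))
E
```

```text
w3 313 250 out 62.2 side 0.4 z 89.8
w3 313 272 out 48.9 side 0.5 z 86.5
w3 313 293 out 33.5 side 0.7 z 79.9
w3 260 349 out 37.9 side 21.5 z 138.0
w3 370 349 out 38.8 side -22.5 z 139.6
w3 288 302 out 28.8 side 14.3 z 81.1
side3 323 229 out 39.0 side -18.3 z 138.3
side3 322 222 out 36.8 side 5.3 z 138.5
side3 334 247 out 59.1 side 0.6 z 93.2
side3 325 252 out 43.9 side -5.9 z 86.4
side3 317 249 out 30.4 side -25.3 z 103.8
before
w2 306 262 out 50.8 side 1.0 z 115.1
w2 306 284 out 19.4 side 2.1 z 86.9
w2 290 273 out 54.1 side 11.1 z 142.3
w2 320 273 out 53.9 side -9.1 z 142.2
side2 327 240 out 46.4 side -8.4 z 111.9
side2 310 249 out 17.8 side 2.9 z 85.8
[-0.85879508  0.05483279  2.59822157] [-0.005  0.015 -0.009 -0.    -0.002 -0.002]
```

Request:
move_arm(increments=[{"tx": 0.0,"ty": 0.004,"tz": 0.0,"turn": 0.0},{"tx": 0.0,"ty": 0.008,"tz": 0.0,"turn": 0.0},{"tx": 0.0,"ty": 0.012,"tz": -0.001,"turn": 0.0},{"tx": 0.0,"ty": 0.016,"tz": -0.002,"turn": 0.0},{"tx": 0.0,"ty": 0.02,"tz": -0.002,"turn": 0.0},{"tx": 0.0,"ty": 0.02,"tz": -0.002,"turn": 0.0}], gripper=0)

```text
time_s: 3.65
eef_pos: [0.6026, 0.0966, 0.1358]
eef_rot: [-0.001, -0.602, 0.799, 0.001]
wrist_force: [-0.4, -0.6, 0.2]
opening: 0.0
```

```bash
python3 - <<'E'
from h import *
snap('side','side4'); snap('wrist','w4'); inc(tgt(.022,0,.133)); crop('side4',240,170,360,260,6,'s4c')
E
```

```text
t=3.75 s pos [0.6036 0.0962 0.1361] turn opts [np.float64(179.8), np.float64(-0.2)] q6 1.81
inc [-0.0006  0.0079  0.0031] F [0.5 0.4 0.4] open 0.0
```

View pics/s4c.png

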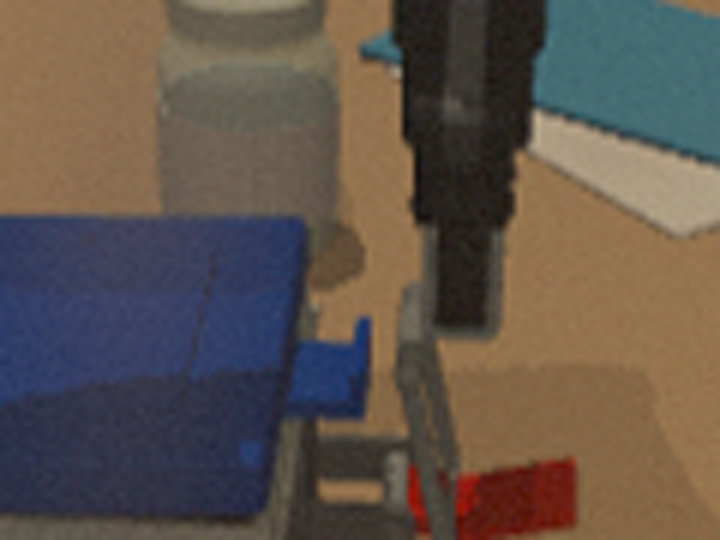

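View pics/w4.png

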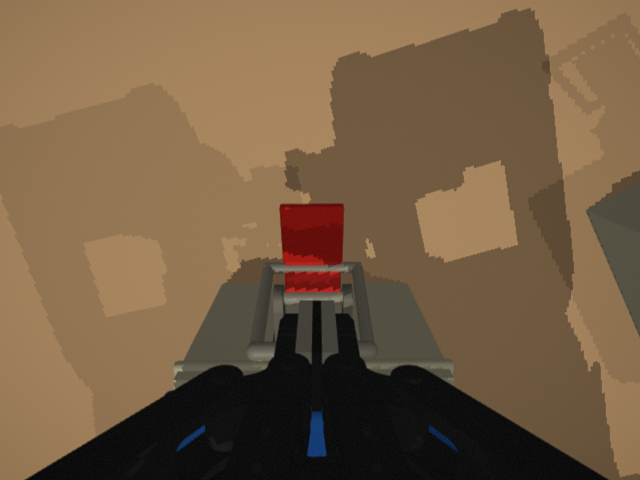

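```bash
cat >> h.py <<'E'
def rel(f,u,v):
    X=np.array([np.cos(YAW),np.sin(YAW),0]);Y=np.array([-X[1],X[0],0])
    k=world(f,u,v)-SEAT; print(f,u,v,'out %.1f side %.1f z %.1f'%(k@X*1e3,k@Y*1e3,(k[2]+.124)*1e3))
E
python3 - <<'E'
from h import *
for uv in[(313,210),(313,235),(313,256),(313,268),(260,350),(370,350)]: rel('w4',*uv)
for uv in[(308,220),(308,227),(332,250),(317,253),(300,226),(299,236),(301,224)]: rel('side4',*uv)
E
```

```text
w4 313 210 out 61.3 side 0.3 z 85.1
w4 313 235 out 46.9 side 0.4 z 81.1
w4 313 256 out 35.2 side 0.5 z 80.9
w4 313 268 out 27.5 side 0.6 z 79.0
w4 260 350 out 14.8 side 22.2 z 135.1
w4 370 350 out 14.7 side -23.4 z 135.2
side4 308 220 out 12.9 side 15.2 z 136.0
side4 308 227 out 14.2 side -10.7 z 136.7
side4 332 250 out 56.0 side 5.3 z 84.1
side4 317 253 out 30.1 side 4.1 z 77.4
side4 300 226 out -0.2 side 7.3 z 128.1
side4 299 236 out -0.3 side -16.1 z 122.0
side4 301 224 out 1.2 side 12.9 z 129.0
```

Request:
move_arm(increments=[{"tx": 0.0,"ty": -0.006,"tz": 0.0,"turn": 0.0},{"tx": 0.0,"ty": -0.006,"tz": 0.009,"turn": 0.0},{"tx": 0.0,"ty": -0.004,"tz": 0.01,"turn": 0.0},{"tx": 0.0,"ty": 0.0,"tz": 0.01,"turn": 0.0},{"tx": 0.0,"ty": 0.003,"tz": 0.009,"turn": 0.0},{"tx": 0.0,"ty": 0.006,"tz": 0.008,"turn": 0.0},{"tx": 0.0,"ty": 0.009,"tz": 0.006,"turn": 0.0},{"tx": 0.0,"ty": 0.012,"tz": 0.005,"turn": 0.0},{"tx": 0.0,"ty": 0.012,"tz": 0.005,"turn": 0.0}], gripper=0)

```text
time_s: 4.5
eef_pos: [0.5921, 0.0997, 0.132]
eef_rot: [0.0, -0.602, 0.799, -0.0]
wrist_force: [-0.2, -0.6, -0.9]
opening: -0.0
```

```bash
sed -i 's/SEAT=np.array.*/SEAT=np.array([.571,.106,.124])/' h.py; python3 - <<'E'
from h import *
snap('side','side5'); snap('wrist','w5'); inc(tgt(.022,0,.133)); crop('side5',240,170,360,260,6,'s5c')
E
```

```text
t=4.60 s pos [0.5924 0.0995 0.1317] turn opts [np.float64(179.8), np.float64(-0.2)] q6 1.82
inc [-0.0004  0.0004 -0.0013] F [ 0.5  0.1 -0.5] open -0.0
```

View pics/s5c.png

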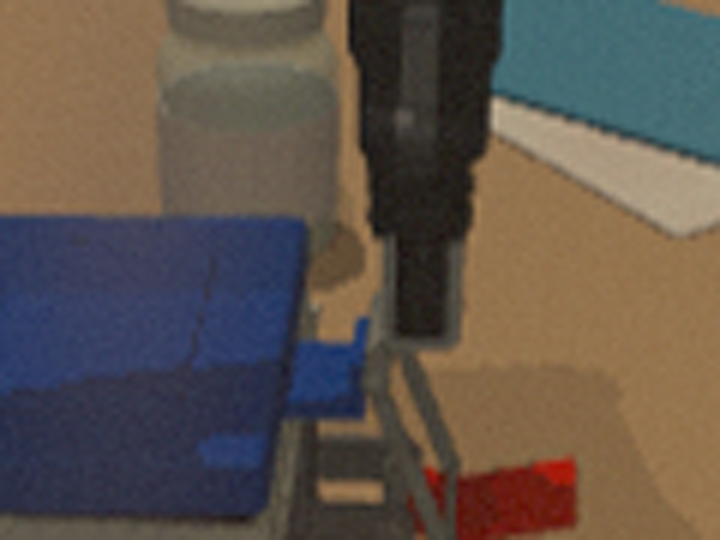

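View pics/w5.png

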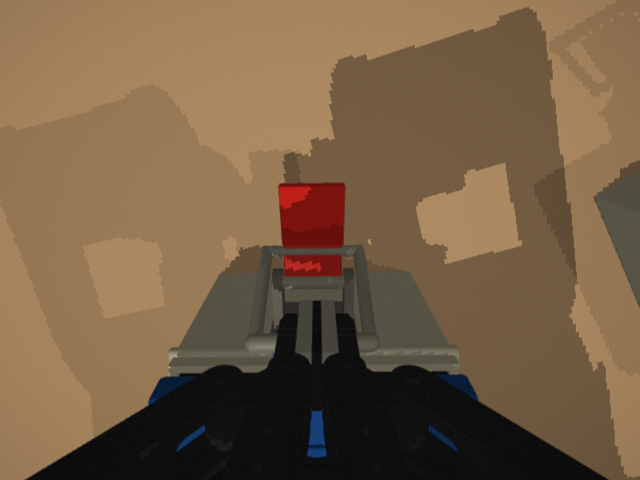

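```bash
python3 - <<'E'
from h import *
for uv in[(313,190),(313,225),(313,251),(258,341),(370,341)]: rel('w5',*uv)
for uv in[(303,225),(302,232),(303,230),(332,250),(300,225)]: rel('side5',*uv)
E
```

```text
w5 313 190 out 65.3 side 0.5 z 85.9
w5 313 225 out 46.0 side 0.6 z 79.7
w5 313 251 out 31.8 side 0.8 z 79.1
w5 258 341 out 13.3 side 22.8 z 133.0
w5 370 341 out 13.1 side -22.7 z 133.1
side5 303 225 out 9.3 side 2.0 z 133.2
side5 302 232 out 9.0 side -19.0 z 131.6
side5 303 230 out 10.4 side -16.1 z 133.8
side5 332 250 out 60.2 side 6.3 z 83.5
side5 300 225 out 3.9 side 8.1 z 129.7
```

Request:
move_arm(increments=[{"tx": 0.0,"ty": -0.004,"tz": -0.01,"turn": 0.0},{"tx": 0.0,"ty": -0.01,"tz": -0.03,"turn": 0.0},{"tx": 0.0,"ty": -0.025,"tz": -0.05,"turn": 0.0},{"tx": 0.0,"ty": -0.036,"tz": -0.05,"turn": 0.0},{"tx": 0.0,"ty": -0.036,"tz": -0.05,"turn": 0.0},{"tx": 0.0,"ty": -0.036,"tz": -0.04,"turn": 0.0},{"tx": 0.0,"ty": -0.036,"tz": -0.02,"turn": 0.0},{"tx": 0.0,"ty": -0.036,"tz": 0.0,"turn": 0.0}], gripper=1.0)

```text
time_s: 5.27
eef_pos: [0.6262, 0.0897, 0.1301]
eef_rot: [-0.0, -0.602, 0.799, 0.0]
wrist_force: [0.1, -0.6, -0.4]
opening: 1.0
```

```bash
python3 - <<'E'
from h import *
snap('side','side6'); snap('wrist','w6'); inc(tgt(.057,0.0005,.070)); crop('side6',240,150,380,260,5,'s6c')
E
```

```text
t=5.37 s pos [0.6226 0.0898 0.1258] turn opts [np.float64(179.79), np.float64(-0.21)] q6 1.8
inc [-0.0022 -0.0034  0.0558] F [-0.8  0.2 -0.3] open 1.0
```

View pics/s6c.png

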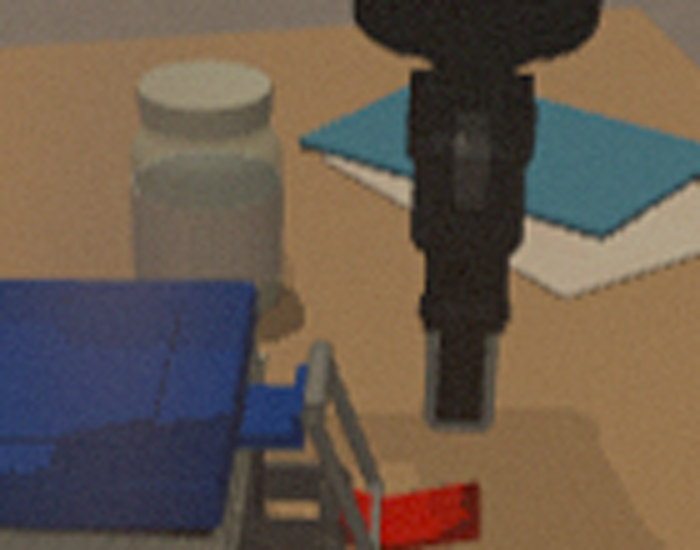

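View pics/w6.png

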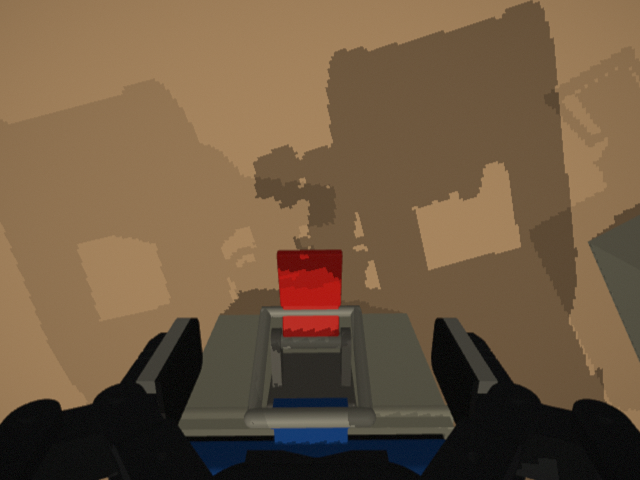

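```bash
python3 - <<'E'
from h import *
for uv in[(310,258),(310,290),(310,330),(310,312),(260,417),(310,417),(360,417),(310,436),(280,290),(340,290)]: rel('w6',*uv)
E
```

```text
w6 310 258 out 64.8 side 0.8 z 84.7
w6 310 290 out 45.2 side 1.1 z 80.2
w6 310 330 out 21.9 side 1.3 z 80.6
w6 310 312 out 31.8 side 1.2 z 79.0
w6 260 417 out 14.2 side 21.3 z 133.8
w6 310 417 out 13.1 side 0.7 z 132.8
w6 360 417 out 14.7 side -19.8 z 134.6
w6 310 436 out -9.6 side 1.1 z 120.4
w6 280 290 out 45.4 side 16.4 z 80.3
w6 340 290 out 45.5 side -14.2 z 80.9
```

Request:
move_arm(increments=[{"tx": -0.002,"ty": -0.0035,"tz": 0.02,"turn": 0.0},{"tx": -0.002,"ty": -0.0035,"tz": 0.04,"turn": 0.0},{"tx": -0.002,"ty": -0.0035,"tz": 0.056,"turn": 0.0},{"tx": -0.002,"ty": -0.0035,"tz": 0.056,"turn": 0.0}], gripper=1.0)

```text
time_s: 5.7
eef_pos: [0.6276, 0.0907, 0.0716]
eef_rot: [-0.003, -0.602, 0.799, 0.002]
wrist_force: [-1.5, 0.6, -0.1]
opening: 1.0
```

```bash
python3 - <<'E'
from h import *
snap('side','side7'); snap('wrist','w7'); inc(tgt(.057,0.0,.070)); crop('side7',240,150,380,260,5,'s7c')
E
```

```text
t=5.80 s pos [0.6302 0.0906 0.0752] turn opts [np.float64(179.8), np.float64(-0.2)] q6 1.81
inc [0.0013 0.0041 0.0052] F [-0.1 -0.3  0.4] open 1.0
```

View pics/s7c.png

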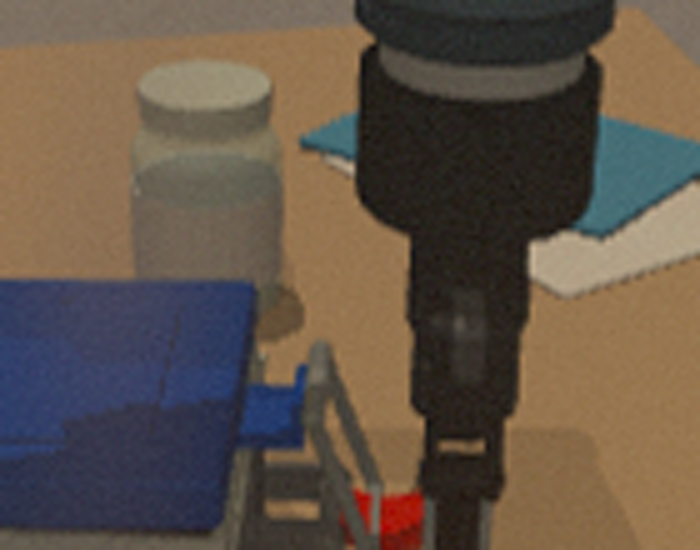

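View pics/w7.png

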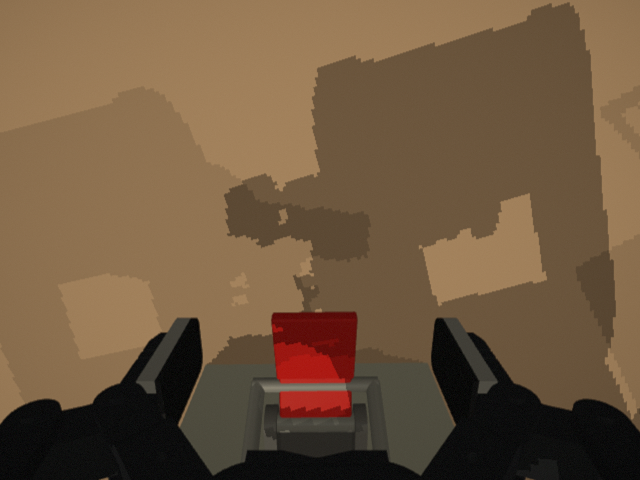

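Request:
move_arm(increments=[{"tx": 0.001,"ty": 0.003,"tz": 0.006,"turn": 0.0},{"tx": 0.001,"ty": 0.003,"tz": 0.009,"turn": 0.0},{"tx": 0.001,"ty": 0.003,"tz": 0.009,"turn": 0.0},{"tx": 0.001,"ty": 0.003,"tz": 0.009,"turn": 0.0},{"tx": 0.001,"ty": 0.003,"tz": 0.009,"turn": 0.0},{"tx": 0.001,"ty": 0.003,"tz": 0.009,"turn": 0.0},{"tx": 0.001,"ty": 0.003,"tz": 0.009,"turn": 0.0},{"tx": 0.001,"ty": 0.003,"tz": 0.009,"turn": 0.0}], gripper=0.3)

```text
time_s: 6.47
eef_pos: [0.6285, 0.0913, 0.0671]
eef_rot: [0.001, -0.602, 0.799, -0.0]
wrist_force: [2.4, 5.3, 1.3]
opening: 0.356
```

```bash
python3 - <<'E'
from h import *
snap('side','side8'); snap('wrist','w8'); inc(tgt(.057,0.0,.066)); crop('side8',240,150,380,260,5,'s8c')
E
```

```text
t=6.57 s pos [0.6284 0.0913 0.0671] turn opts [np.float64(179.82), np.float64(-0.18)] q6 1.81
inc [0.0015 0.0022 0.0011] F [0.7 4.6 0.5] open 0.35
```

View pics/w8.png

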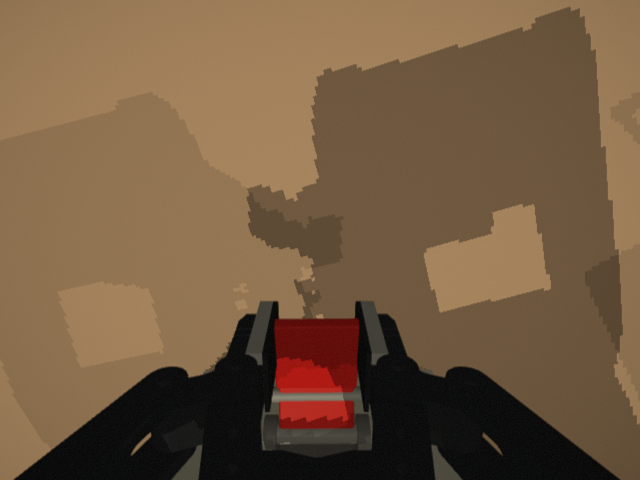

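Request:
move_arm(increments=[{"tx": 0.0,"ty": 0.0005,"tz": -0.004,"turn": 0.0},{"tx": 0.0,"ty": 0.0016,"tz": -0.008,"turn": 0.0},{"tx": 0.0,"ty": 0.003,"tz": -0.012,"turn": 0.0},{"tx": 0.0,"ty": 0.0045,"tz": -0.0155,"turn": 0.0},{"tx": 0.0,"ty": 0.0065,"tz": -0.019,"turn": 0.0},{"tx": 0.0,"ty": 0.0085,"tz": -0.0225,"turn": 0.0},{"tx": 0.0,"ty": 0.0085,"tz": -0.0225,"turn": 0.0}], gripper=0.3)

```text
time_s: 7.15
eef_pos: [0.6181, 0.0943, 0.0871]
eef_rot: [-0.0, -0.602, 0.799, 0.002]
wrist_force: [1.2, 6.7, -8.8]
opening: 0.35
```

```bash
python3 - <<'E'
from h import *
snap('side','side9'); snap('wrist','w9'); inc(tgt(.057,0.0,.066)); crop('side9',240,150,380,260,5,'s9c')
E
```

```text
t=7.25 s pos [0.6181 0.0943 0.087 ] turn opts [np.float64(179.79), np.float64(-0.21)] q6 1.81
inc [ 0.0016 -0.0085  0.021 ] F [ 1.4  7.8 -8.6] open 0.35
```

View pics/w9.png

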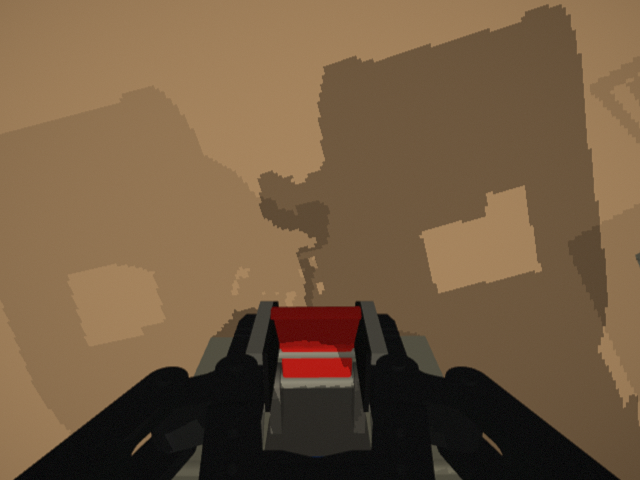

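View pics/s9c.png

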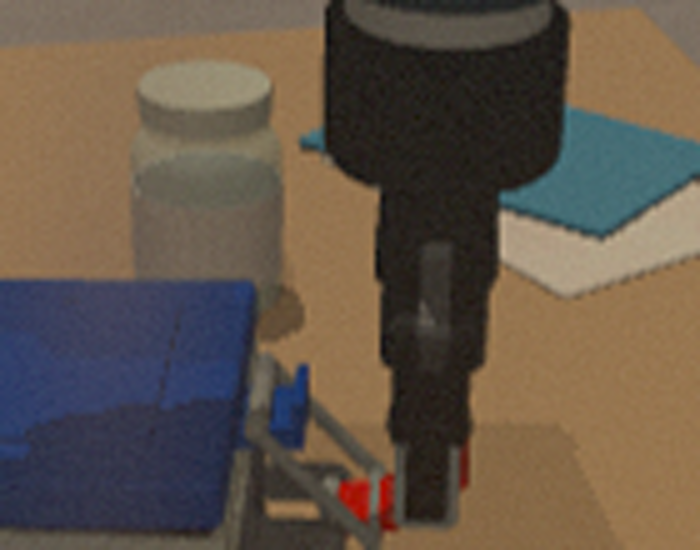

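Request:
move_arm(increments=[{"tx": 0.0,"ty": 0.0,"tz": 0.0,"turn": 0.0},{"tx": 0.0,"ty": 0.0,"tz": 0.0,"turn": 0.0},{"tx": 0.0,"ty": 0.0,"tz": 0.0,"turn": 0.0},{"tx": 0.0,"ty": 0.0,"tz": 0.0,"turn": 0.0},{"tx": 0.0,"ty": 0.0,"tz": -0.02,"turn": 0.0},{"tx": 0.0,"ty": -0.005,"tz": -0.04,"turn": 0.0},{"tx": 0.0,"ty": -0.01,"tz": -0.06,"turn": 0.0},{"tx": 0.0,"ty": -0.01,"tz": -0.065,"turn": 0.0},{"tx": 0.0,"ty": -0.01,"tz": -0.065,"turn": 0.0}], gripper=1.0)

```text
time_s: 8.0
eef_pos: [0.6308, 0.0895, 0.1562]
eef_rot: [0.002, -0.602, 0.799, -0.002]
wrist_force: [-0.3, 0.3, -0.1]
opening: 1.001
```

```bash
python3 - <<'E'
from h import *
snap('side','side10'); snap('wrist','w10'); inc(tgt(.043,0.0008,.14)); crop('side10',240,150,380,260,5,'s10c')
E
```

```text
t=8.10 s pos [0.6285 0.0898 0.153 ] turn opts [np.float64(179.78), np.float64(-0.22)] q6 1.81
inc [-0.0007  0.0168  0.013 ] F [-0.6  0.2 -0.9] open 1.0
```

View pics/w10.png

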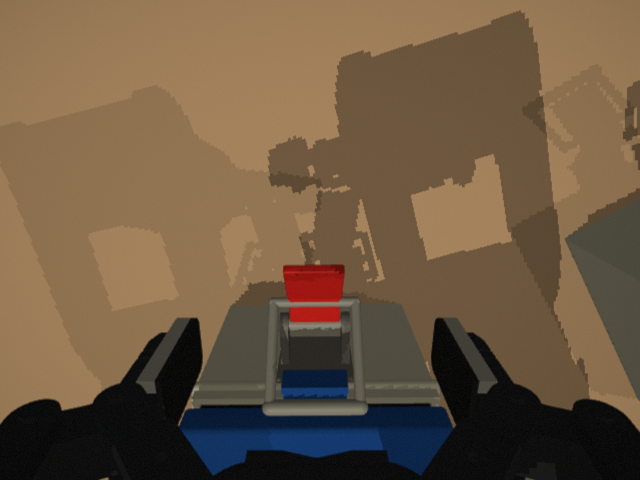

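View pics/s10c.png

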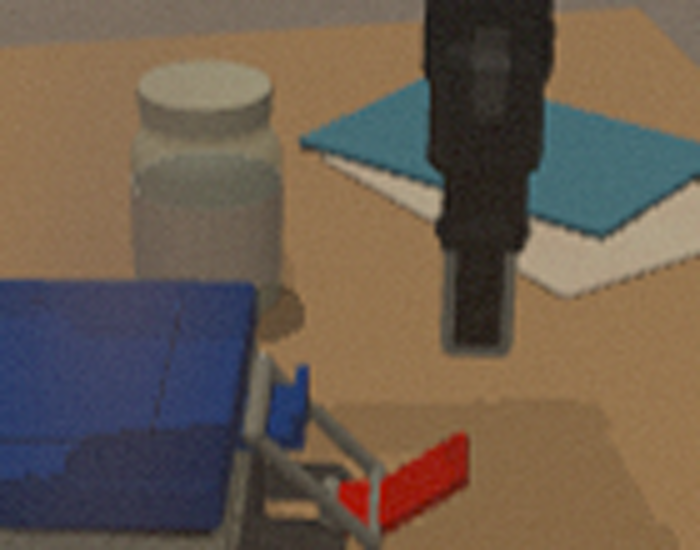

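Request:
move_arm(increments=[{"tx": -0.001,"ty": 0.016,"tz": 0.0,"turn": 0.0},{"tx": -0.001,"ty": 0.016,"tz": 0.0,"turn": 0.0},{"tx": -0.001,"ty": 0.016,"tz": 0.0,"turn": 0.0},{"tx": -0.001,"ty": 0.016,"tz": 0.0,"turn": 0.0},{"tx": -0.001,"ty": 0.016,"tz": 0.0,"turn": 0.0},{"tx": -0.001,"ty": 0.016,"tz": 0.01,"turn": 0.0},{"tx": -0.001,"ty": 0.016,"tz": 0.02,"turn": 0.0},{"tx": -0.001,"ty": 0.016,"tz": 0.03,"turn": 0.0},{"tx": -0.001,"ty": 0.016,"tz": 0.037,"turn": 0.0},{"tx": -0.001,"ty": 0.016,"tz": 0.044,"turn": 0.0},{"tx": -0.001,"ty": 0.016,"tz": 0.05,"turn": 0.0},{"tx": -0.001,"ty": 0.016,"tz": 0.056,"turn": 0.0},{"tx": -0.001,"ty": 0.016,"tz": 0.062,"turn": 0.0},{"tx": -0.001,"ty": 0.016,"tz": 0.068,"turn": 0.0},{"tx": -0.001,"ty": 0.016,"tz": 0.074,"turn": 0.0},{"tx": -0.001,"ty": 0.016,"tz": 0.08,"turn": 0.0},{"tx": -0.001,"ty": 0.016,"tz": 0.08,"turn": 0.0}], gripper=0)

```text
time_s: 9.52
eef_pos: [0.6134, 0.0954, 0.0725]
eef_rot: [-0.001, -0.602, 0.799, 0.001]
wrist_force: [0.3, -0.4, 0.3]
opening: -0.002
```

```bash
python3 - <<'E'
from h import *
snap('side','side11'); snap('wrist','w11'); inc(tgt(.043,0.0008,.055)); crop('side11',240,150,380,270,5,'s11c')
E
```

```text
t=9.62 s pos [0.6135 0.0953 0.0732] turn opts [np.float64(179.79), np.float64(-0.21)] q6 1.81
inc [0.0005 0.0008 0.0182] F [-0.   0.9  0.6] open 0.0
```

View pics/w11.png

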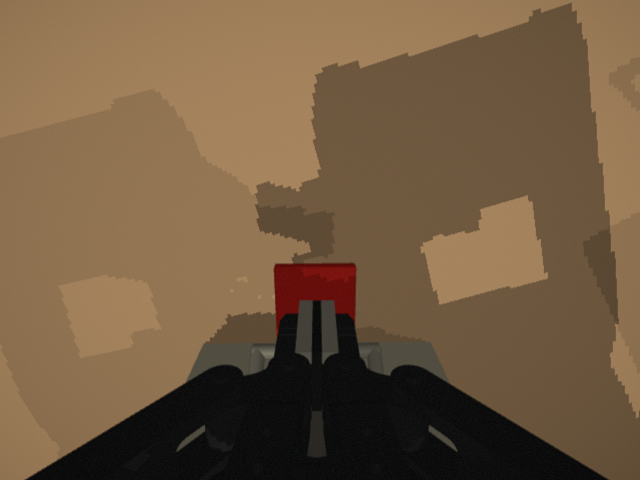

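View pics/s11c.png

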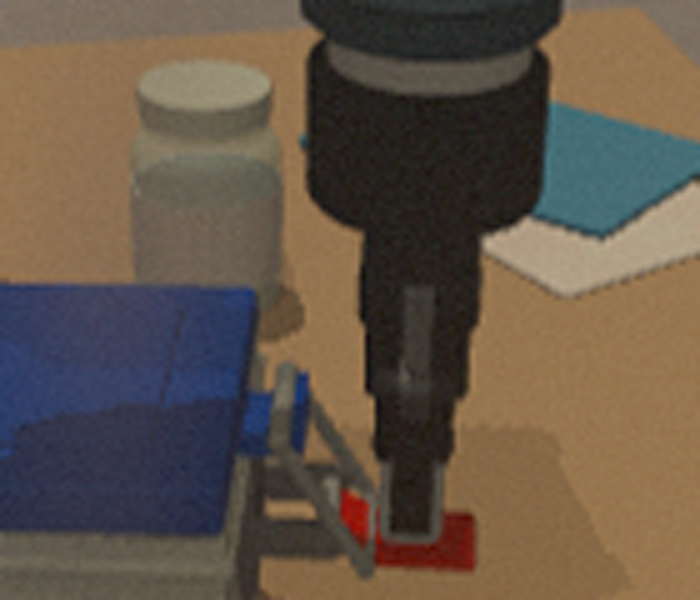

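Request:
move_arm(increments=[{"tx": 0.0,"ty": 0.0,"tz": 0.004,"turn": 0.0},{"tx": 0.0,"ty": 0.0,"tz": 0.008,"turn": 0.0},{"tx": 0.0,"ty": 0.0,"tz": 0.012,"turn": 0.0},{"tx": 0.0,"ty": 0.0,"tz": 0.015,"turn": 0.0},{"tx": 0.0,"ty": 0.0,"tz": 0.018,"turn": 0.0},{"tx": 0.0,"ty": 0.0,"tz": 0.018,"turn": 0.0},{"tx": 0.0,"ty": 0.0,"tz": 0.018,"turn": 0.0}], gripper=0)

```text
time_s: 10.2
eef_pos: [0.6141, 0.0953, 0.0557]
eef_rot: [0.0, -0.602, 0.799, -0.0]
wrist_force: [0.3, -0.2, 0.6]
opening: -0.003
```

```bash
python3 - <<'E'
from h import *
snap('side','side12'); snap('wrist','w12'); inc(tgt(.043,0.0008,.055)); crop('side12',240,150,380,270,5,'s12c')
for uv in[(313,270),(313,285),(290,285),(340,285)]: rel('w12',*uv)
E
```

```text
t=10.30 s pos [0.6141 0.0953 0.0557] turn opts [np.float64(179.79), np.float64(-0.21)] q6 1.81
inc [0.0006 0.0014 0.0007] F [0.8 1.3 0.1] open -0.0
w12 313 270 out 42.2 side 2.7 z 0.6
w12 313 285 out 33.4 side 2.7 z 0.5
w12 290 285 out 33.6 side 15.1 z 0.9
w12 340 285 out 33.4 side -11.8 z 0.7
```

View pics/w12.png

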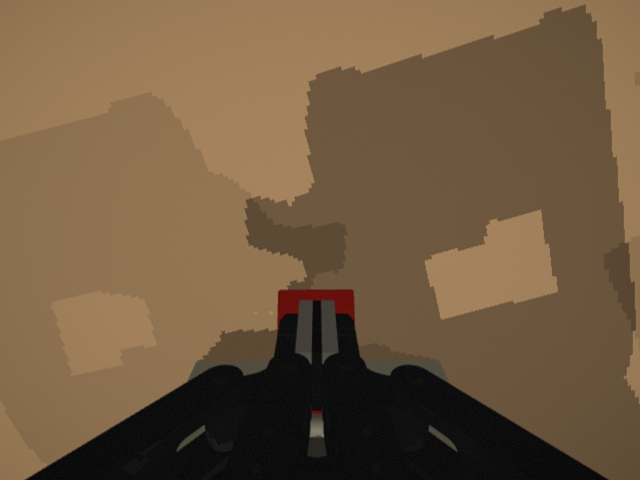

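View pics/s12c.png

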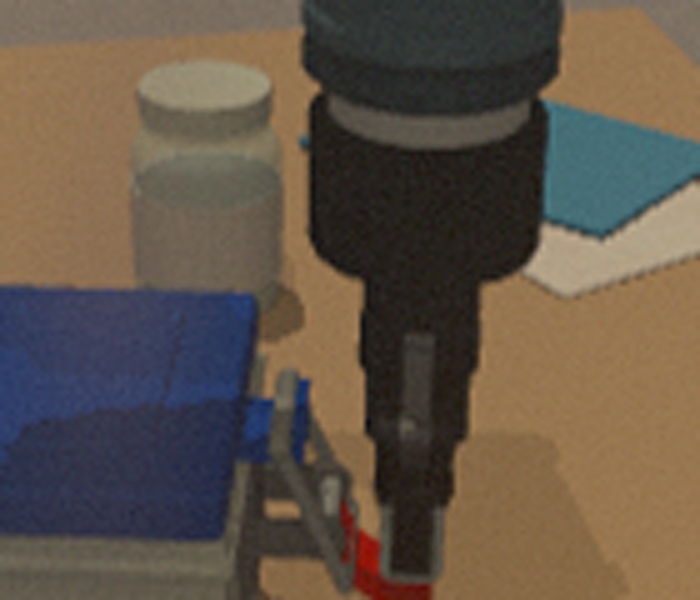

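Request:
move_arm(increments=[{"tx": 0.0,"ty": 0.0,"tz": 0.002,"turn": 0.0},{"tx": 0.0,"ty": 0.0,"tz": 0.004,"turn": 0.0},{"tx": 0.0,"ty": 0.0,"tz": 0.006,"turn": 0.0},{"tx": 0.0,"ty": 0.0,"tz": 0.006,"turn": 0.0}], gripper=0)

```text
time_s: 10.63
eef_pos: [0.6138, 0.0952, 0.0493]
eef_rot: [-0.0, -0.602, 0.799, 0.0]
wrist_force: [2.1, -0.4, 0.4]
opening: -0.003
```

```bash
python3 - <<'E'
from h import *
snap('side','side13'); inc(tgt(.043,0.0008,.055)); crop('side13',240,150,380,270,5,'s13c')
E
```

```text
t=10.68 s pos [0.6137 0.0953 0.0493] turn opts [np.float64(179.79), np.float64(-0.21)] q6 1.81
inc [ 0.0005  0.001  -0.0057] F [0.6 0.2 0.8] open -0.0
```

View pics/s13c.png

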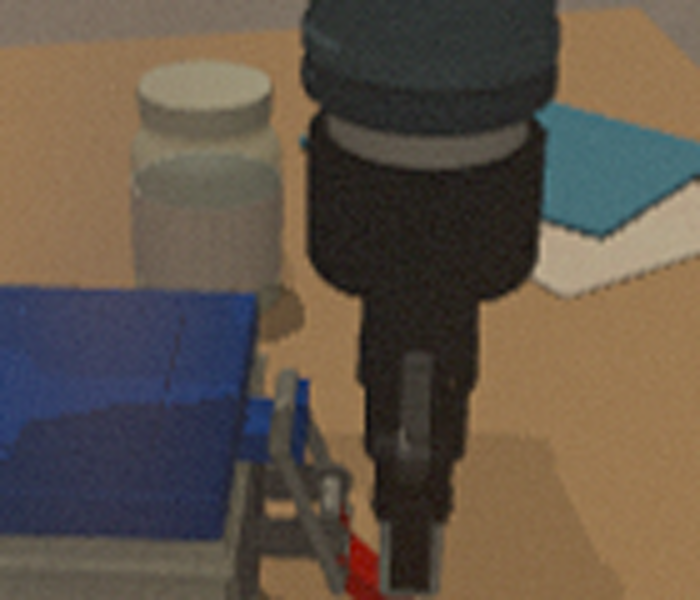

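Request:
move_arm(increments=[{"tx": 0.0,"ty": 0.0,"tz": 0.002,"turn": 0.0},{"tx": 0.0,"ty": 0.0,"tz": 0.004,"turn": 0.0},{"tx": 0.0,"ty": 0.0,"tz": 0.004,"turn": 0.0}], gripper=0)

```text
time_s: 10.93
eef_pos: [0.6156, 0.095, 0.0468]
eef_rot: [0.001, -0.602, 0.799, -0.001]
wrist_force: [1.0, -1.0, 4.6]
opening: -0.004
```

```bash
python3 - <<'E'
from h import *
inc(tgt(.043,0.0008,.055)); snap('scene','sc14');crop('sc14',280,130,430,240,5,'sc14c')
E
```

```text
t=10.93 s pos [0.6156 0.095  0.0468] turn opts [np.float64(179.79), np.float64(-0.21)] q6 1.81
inc [ 0.0007  0.0029 -0.0082] F [ 1.  -1.   4.6] open -0.0
```

View pics/sc14c.png

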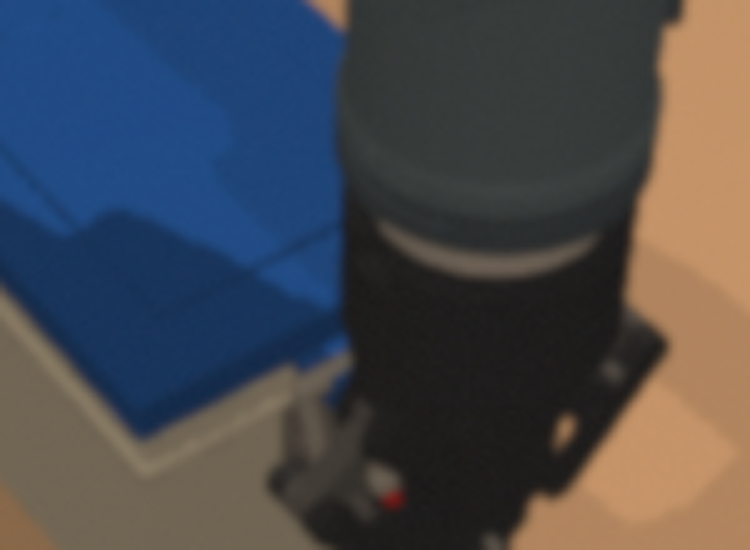

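Request:
move_arm(increments=[{"tx": 0.0,"ty": 0.002,"tz": 0.002,"turn": 0.0},{"tx": 0.0,"ty": 0.003,"tz": 0.003,"turn": 0.0},{"tx": 0.0,"ty": 0.003,"tz": 0.003,"turn": 0.0}], gripper=0)

```text
time_s: 11.23
eef_pos: [0.6155, 0.0951, 0.0467]
eef_rot: [0.003, -0.602, 0.799, -0.003]
wrist_force: [4.4, -3.1, 14.5]
opening: -0.001
```

```bash
python3 - <<'E'
from h import *
snap('side','side15');crop('side15',240,150,380,270,5,'s15c');inc(tgt(.043,0.0008,.055)); 
E
```

```text
t=11.28 s pos [0.6156 0.0951 0.0467] turn opts [np.float64(179.78), np.float64(-0.22)] q6 1.81
inc [ 0.0008  0.0028 -0.0084] F [ 3.3 -2.5 14.4] open 0.0
```

View pics/s15c.png

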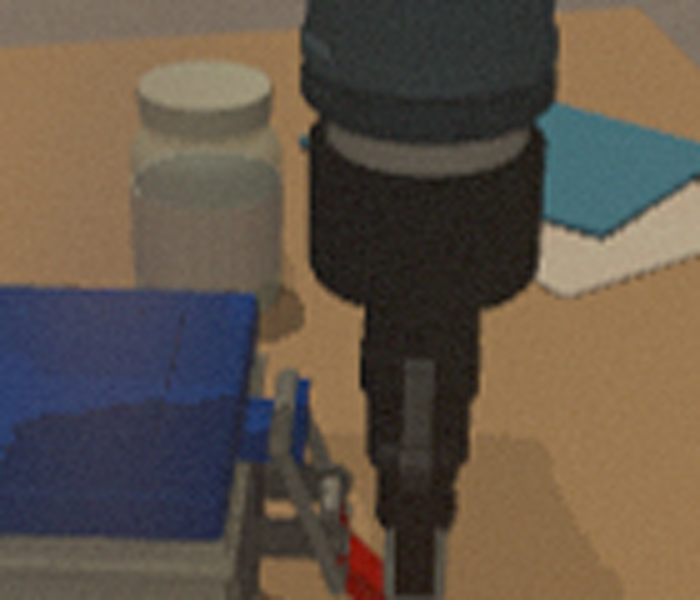

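Solid stop: the force rises to 14 N with no further travel. I'll lift off and look again.

Request:
move_arm(increments=[{"tx": 0.0,"ty": -0.004,"tz": -0.01,"turn": 0.0},{"tx": 0.0,"ty": -0.012,"tz": -0.035,"turn": 0.0},{"tx": 0.0,"ty": -0.02,"tz": -0.07,"turn": 0.0},{"tx": 0.0,"ty": -0.03,"tz": -0.1,"turn": 0.0},{"tx": 0.0,"ty": -0.04,"tz": -0.13,"turn": 0.0},{"tx": 0.0,"ty": -0.04,"tz": -0.15,"turn": 0.0},{"tx": 0.0,"ty": -0.04,"tz": -0.15,"turn": 0.0},{"tx": 0.0,"ty": -0.04,"tz": -0.15,"turn": 0.0},{"tx": 0.0,"ty": -0.04,"tz": -0.15,"turn": 0.0}], gripper=0)

```text
time_s: 12.03
eef_pos: [0.6484, 0.0852, 0.1912]
eef_rot: [-0.001, -0.602, 0.799, 0.001]
wrist_force: [0.3, -0.4, -0.7]
opening: 0.004
```

```bash
python3 - <<'E'
from h import *
snap('side','side16');snap('wrist','w16');snap('scene','sc16');crop('side16',160,170,420,370,3,'s16c');crop('sc16',60,130,440,400,2,'sc16c');inc(tgt(.043,0.0008,.055))
E
```

```text
t=12.18 s pos [0.6482 0.0852 0.1906] turn opts [np.float64(179.8), np.float64(-0.2)] q6 1.8
inc [0.0003 0.0365 0.1358] F [-0.9 -0.8 -0.6] open -0.0
```

View pics/s16c.png

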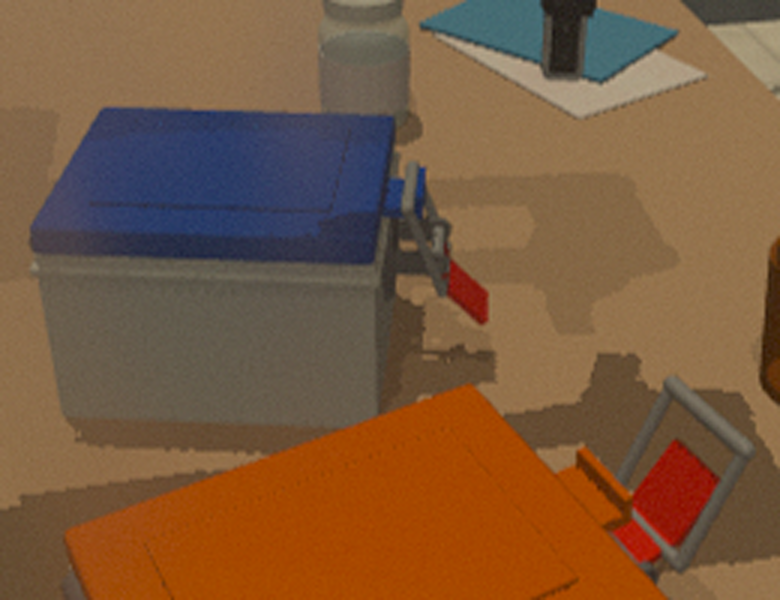

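View pics/w16.png

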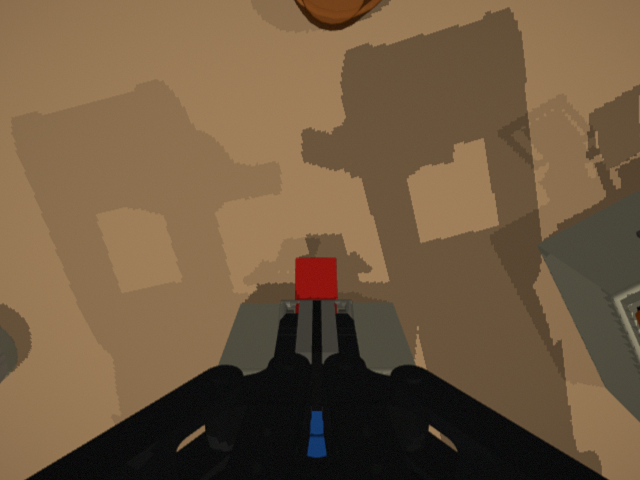

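View pics/sc16c.png

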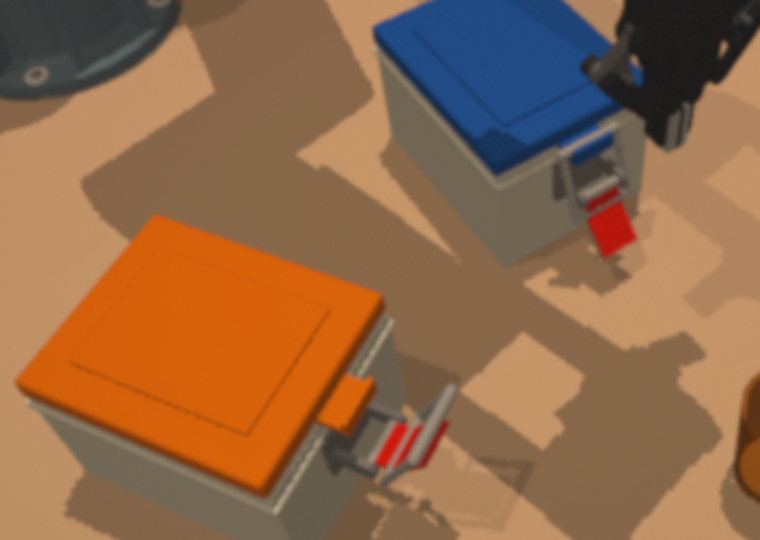

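```bash
python3 - <<'E'
from h import *
for uv in[(316,265),(316,278),(316,292)]: rel('w16',*uv)
for f in('side0','side16'):
    L=load(f); print(f,np.median([world(f,u,v)[2] for u in range(220,275,3) for v in range(215,235,2)]))
for f in('side0','side16'):
    print([world(f,u,v).round(3).tolist() for u,v in((385,299),(411,319),(385,335))])
E
```

```text
w16 316 265 out 41.4 side 0.8 z 43.9
w16 316 278 out 34.2 side 0.8 z 52.2
w16 316 292 out 27.1 side 0.8 z 61.6
side0 0.13366829990682186
side16 0.13092939245680854
[[0.638, -0.12, 0.141], [0.655, -0.161, 0.14], [0.633, -0.143, 0.101]]
[[0.638, -0.12, 0.141], [0.655, -0.161, 0.14], [0.633, -0.143, 0.102]]
```

```bash
python3 -c "
from h import *
print(workorder.hand_in())"
```

```text
the job is handed in; nothing more can be done
None
```

The blue tub's latch is closed and the job is handed in, at about 12.2 s of the 34 s allowed.

**How it went:** I pushed the loop inward with the shut fingers. That dragged the lever partly down, so the loop's bar stopped against the outside of the keeper's tooth. I gripped the red plate by its sides and lifted the lever again, and the bar dropped behind the tooth. I let go, then pressed the lever straight down until it met its stop at about 14 N with no further travel, and backed off.

**Last checks, with the robot clear of everything:**
- **Loop:** the bar sits behind the tooth in both the side and scene pictures.
- **Lever:** it stays down by itself. The plate measures 34 mm outward and about 50 mm up, sloping at about 48°, against a nominal 33 mm, 49 mm and 45°.
- **Lid:** the middle of its top came down about 2.7 mm. That fits the front edge dropping about 5.5 mm if the lid turns about its back edge; I did not measure the front edge itself.
- **Orange tub:** three points on its loop and lever, measured before and after, agree to within 1 mm.

**Disagreements:**
- My first estimate of the seat was about 4 mm too far outward. The cameras disagreed by several mm there, so I corrected it along the way.
- The lever's stop came a few mm lower than I had worked out.
- One move call was refused because rows lacked "turn"; nothing moved.

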